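# Load the weight hanger and lift it off the balance

### The arm

A 6-joint arm with a two-finger parallel gripper is mounted at the origin on the work surface. World frame = base frame: x ahead of the robot, y to its left, z up, the work surface at z = 0. Lengths are in m, angles in degrees, forces in N, time in s.
With the tool pointing down it reaches from about 0.375 to 0.9 m from the base axis. Payload 3.1 kg.
Tool frame: the origin (TCP) lies at the very end of the fingers, on their centre line; the grasp point (between the pads) lies 19 mm behind it; z points along the fingers, y is the line along which they close (so a half turn about z gives the same grasp; the last joint's range is limited). The gripper opens to 87 mm and grips with 3 to 60 N. Pads are 19 mm wide; open, the fingers measure 117 mm over their backs; the gripper's body (75 mm by 190 mm) begins 51 mm behind the grasp point.
Start: joints at [-73.94, 30.224, 82.088, -0, 67.689, -10.227], TCP at [0.277, -0.56, 0.223] pointing down, gripper open.
Joint ranges: [-176.69, 176.69], [-43.24, 126.21], [12.49, 139.97], [-82, 262], [0, 151.66], [-163.58, 163.58]. Speed limits (degrees/s): [159.86, 159.86, 180, 180, 180, 180].

### API

Orientations are given as a 3x3 rotation matrix whose columns are the frame's x, y, z axes.
In Python, from rig import readout, cams, bot gives the robot as it stands.
- The arm moves only by the shell command python3 -m inch 'ROWS'. ROWS is JSON, a list of rows, each a list of 5 numbers: the shift along the world's x, y, z in cm, then the turn about the world's z in degrees, then the finger opening in cm, from 0 to 8.7. In form: [[dx, dy, dz, twist, fingers], ...]. A call has 1 to 10 rows; each row is the pose to reach, as a shift and turn from the pose commanded when the call began; what a row does not reach only later rows make up. A row lasts 1/12 s, in which the tool goes at most 41.7 mm and 7.16 degrees, less where a joint would pass 70% of its speed; a pose out of reach is approached as far as the arm can. A call with a gripper value outside its range is refused whole. The fingers move at their own pace and stop on an object; the grip force is fixed at half the most. Time passes only in rows, so rows that repeat a pose let the fingers close. It gives the time, the measured TCP pose, the force, the opening and the grip force at its end, in the units of the state.
- readout.read_state(): the state, without advancing time (a new reading comes with each control period).
- cams.capture(name): name is "scene" or "top" or "wrist"; returns a dict with "image" (400x640x3 uint8, blue, green, red), "intrinsics" (3x3 intrinsics, pixels), "xyz" and "rotation" of the camera in the world; the wrist camera has in their place "tool_from_camera" (4x4, takes a point from camera to tool coordinates, whose origin is the TCP and whose axes are the flange's). Camera axes: x right, y down, z forward; pixel columns grow to the right and rows downward; lengths in m; the calibration is good to about 2 mm. A picture is of the moment at which its call begins: read the wrist's pose just before it. There is no depth.
- bot.hand_in(): hands the job in; it is judged then, once.
The state is a dict: "time_s": time; "joint_positions": joint angles; "qvel": joint speeds; "tau": joint torques, N m; "position": TCP position; "tcp_rot": TCP orientation; "force": force on the tool from outside, world axes, zero at the start; "moment": the same for the moment, N m; "opening": opening from 0.0 (shut) to 1.0 (fully open); "grasp_force": force on a finger pad.
Only numpy, scipy, OpenCV 4.12 (cv2) and the standard library are available. Lean on these libraries where they do the work, as an engineer would, in place of code of your own. Each camera call takes 0.05 s, during which the arm holds its last target. There are 200 camera calls.

### The job

The steel weight hanger stands on the pan of the balance. Take the taller of the two ring weights from the rubber mat, slip it over the hanger's stem, lower it gently until it sits flat on the hanger's foot, and let go of it. Then take the hanger by its knob, lift it off the pan with the weight on it, and hold it hanging steady and upright about 10 cm above the pan, so that the empty balance can be checked for zero; finish while still holding it there, and leave the other things where they are.

Things in the scene. Friction and masses are not known exactly. Their poses are not given: they have to be found in the camera images.
- pan (a point): centre of the top surface of the balance's square steel weighing pan (160 x 160 mm, 75 mm above the bench). The balance is fixed and does not give: white housing 200 mm wide, from 100 mm behind the pan centre (+x of the point) to 210 mm before it (-x: keypad and display); the housing around the pan is 17 mm lower than the pan, the keypad lower still. z is up
- hanger_knob (a point): loose steel weight hanger, 88 mm tall, 180 g, upright near the middle of the pan. Point: on its axis at the middle of its knob, 74 mm above its underside; z points up along the stem. Knob 16 mm in diameter, full width from 62 to 83 mm above the underside, tapered at both ends (58 to 88 mm); below it a plain stem 10 mm in diameter
- hanger_foot (a point): the hanger's foot: disc 42 mm in diameter, 8 mm thick; the point is on the hanger's axis at the disc's top face. A centring collar 21 mm in diameter stands on it, 3 mm high, then tapering to the stem over 8 mm. A ring weight goes on over the knob and rests on the foot: the tall one's middle is then 17 mm above this point, its top 32 mm below the knob point
- weight_tall_mid (a point): the taller ring weight, loose, plain steel: outer diameter 50 mm, through bore 24 mm, 34 mm high, about 400 g (varies by 15 percent), lying flat on the mat with its bore upright. The point is its centre, half-way up (17 mm above its underside); z is the bore's axis
- weight_thin_mid (a point): the thinner ring weight, not to be used: outer diameter 50 mm, bore 24 mm, 17 mm high, 200 g, flat on the mat, its centre about 130 mm from the tall weight's; either may be the nearer one. The point is its centre, half-way up
- mat: black rubber mat, fixed, 220 (its x) x 120 (its y) x 4 mm, flat on the bench left of the balance (+y); the two weights stand on it in a row along its x. Origin: centre of its underside
- beaker_mid (a point): empty glass beaker, loose, 68 mm across, 90 mm high, standing on the bench; bystander. The point is half-way up its axis
- adapter_mid (a point): black mains adapter, loose, 75 x 52 x 44 mm, lying on the bench right of the balance (-y); bystander. The point is its centre
- shield: the balance's square draught shield, set aside on the bench to the right (-y), fixed: white frame with clear panes and a flat lid, 194 x 194 x 134 mm. Origin: centre of its underside
Not all that is in view belongs to the job. What is shaped like the part that bears hanger_knob but blue or yellow is not meant.

How it is judged:
By the outcome, as a careful person would: the job done as asked, in the order asked, and still so for the second after the job is handed in, while the arm keeps its last pose, push and grip.
It also fails if it takes over 61 s, if anything falls off the work surface, if the arm or the gripper's body presses on something with over 40 N, if the wrist force passes 120 N, or if a joint passes its speed limit or range.

## Working session

There is one attempt and no reset: what is moved stays moved. The work goes in short steps, Python scripts to look and compute and a shell command to move; the robot and the scene stay as the last step left them, time stands still between calls to the robot, and variables do not carry over. Pictures are saved under pics/ and viewed, at most 10 in all, crops included, and the job is handed in when it is done.

```bash
mkdir -p pics; ls
python3 - <<'E'
from rig import readout,cams,bot
import cv2,numpy as np
np.set_printoptions(precision=4,suppress=True)
s=readout.read_state();print(s['time_s'],s['position'],s['tcp_rot'],s['opening'])
for n in("scene","top"):
    c=cams.capture(n);cv2.imwrite(f"pics/{n}0.png",c["image"]);np.savez(f"{n}0.npz",**c)
    print(n,c["intrinsics"],c["xyz"],c["rotation"])
E
```

```text
pics
0.0 [ 0.2766 -0.5596  0.2216] [[ 0.8966  0.4429 -0.0006]
 [ 0.4429 -0.8966  0.0021]
 [ 0.0004 -0.0021 -1.    ]] 0.9991815902289266
scene [[473.1415   0.     323.1671]
 [  0.     473.1415 199.2038]
 [  0.       0.       1.    ]] [1.3295 0.1922 1.2437] [[-0.4022  0.7408 -0.538 ]
 [ 0.9156  0.3279 -0.2329]
 [ 0.0039 -0.5863 -0.8101]]
top [[491.8107   0.     321.0584]
 [  0.     491.8107 199.7661]
 [  0.       0.       1.    ]] [ 0.3175 -0.1157  1.6552] [[-0.0046 -0.9846  0.1749]
 [-0.9999  0.0062  0.0082]
 [-0.0092 -0.1748 -0.9846]]
```

View pics/scene0.png

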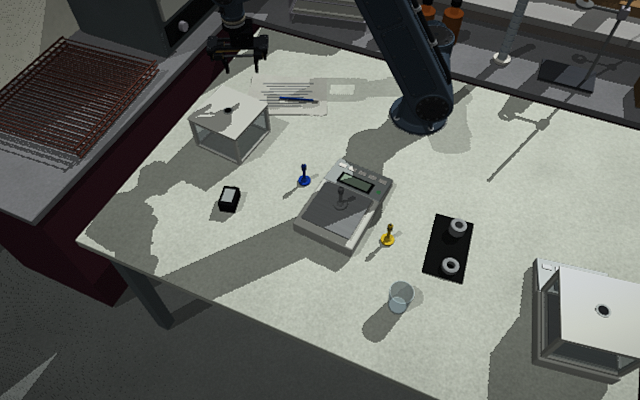

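View pics/top0.png

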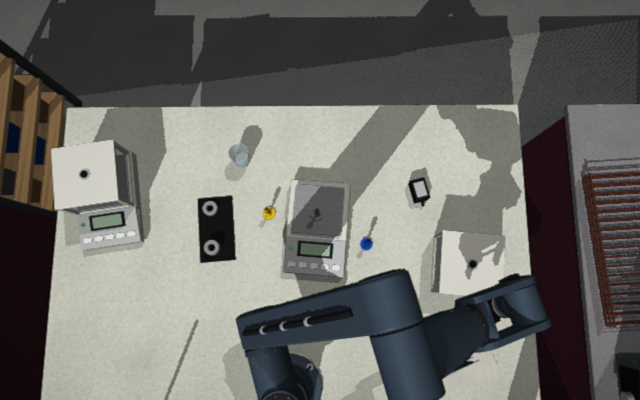

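Hanger candidates:
- Grey, on the pan: top (317,213), scene (341,196).
- Yellow: top (269,213). Not meant.
- Blue: top (366,243). Not meant.

Ring weight candidates: top (210,208) / scene (451,266), and top (211,248) / scene (459,227). One close crop should tell which is taller.

Run:
```python
import cv2,numpy as np
s=cv2.imread("pics/scene0.png");t=cv2.imread("pics/top0.png")
z=lambda i,x,y,w,h,k:cv2.resize(i[y:y+h,x:x+w],None,fx=k,fy=k,interpolation=cv2.INTER_CUBIC)
a=np.hstack([z(s,420,205,60,80,5),z(s,290,150,100,80,5)])   # 300+500 x400
b=np.hstack([z(t,195,190,45,40,5),z(t,195,225,45,40,5),z(t,285,180,70,40,5)])
b=cv2.copyMakeBorder(b,0,0,0,800-b.shape[1],cv2.BORDER_CONSTANT)
cv2.imwrite("pics/c1.png",cv2.convertScaleAbs(np.vstack([a,b]),alpha=1.5))
```

```text
(no output)
```

View pics/c1.png

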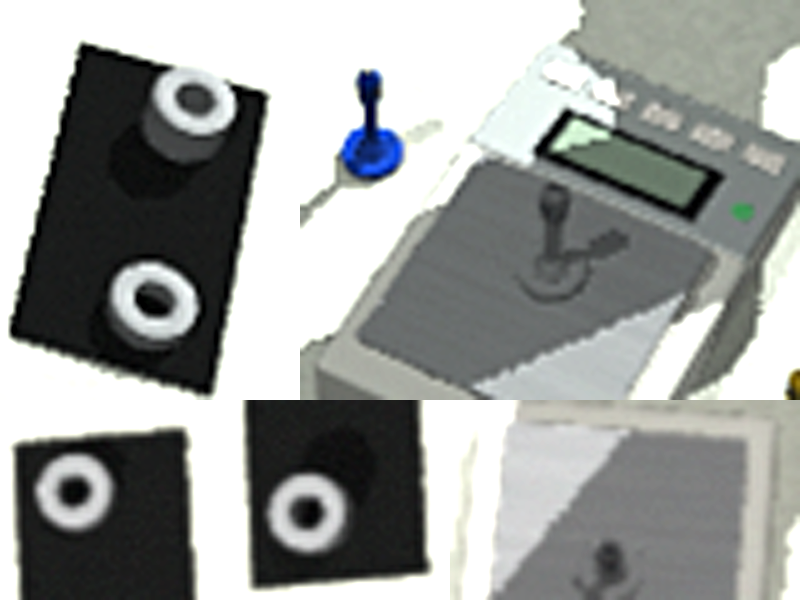

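The weight nearest the robot is the tall one: it shows the higher side wall and longer shadow, at scene (458.6,224.4) and top (211.4,247.6). The thin one is at scene (450.6,264.6). The grey hanger stands on the pan, with its knob at scene (340.8,191).

```bash
cat > h.py <<'E'
import numpy as np,cv2
np.set_printoptions(precision=4,suppress=True)
def at_z(K,p,R,uv,z):
    d=R@np.linalg.inv(K)@np.array([uv[0],uv[1],1.]);return p+d*(z-p[2])/d[2]
def wrist(name):
    from rig import readout,cams
    s=readout.read_state();c=cams.capture("wrist")
    T=np.eye(4);T[:3,:3]=np.array(s["tcp_rot"]);T[:3,3]=s["position"]
    M=T@np.array(c["tool_from_camera"]);cv2.imwrite(f"pics/{name}.png",c["image"])
    np.savez(name+".npz",K=c["intrinsics"],p=M[:3,3],R=M[:3,:3],image=c["image"]);return s,c,M
def load(n):
    f=np.load(n+".npz");return f["K"],f["p"],f["R"]
E
python3 - <<'E'
from h import *
c={n:np.load(n+"0.npz") for n in("scene","top")}
for l,n,uv,z in[("tall","scene",(458.6,224.4),.038),("tall","top",(211.4,247.6),.038),("thin","scene",(450.6,264.6),.021),("thin","top",(209.8,208.2),.021),
 ("knob","scene",(340.8,191.2),.149),("knob","top",(317,211.5),.149),("foot","scene",(340.6,205),.083),("beaker top","top",(237.5,152),.09),("beaker base","top",(241,158),.0),
 ("yellow","top",(269,213),.0)]+[("pan","top",q,.075) for q in((293,181),(349,182),(288,234),(346,238))]+[("mat","top",q,.004) for q in((198,198),(233,196),(202,263),(236,261))]:
    f=c[n];print(l,n,at_z(f["intrinsics"],f["xyz"],f["rotation"],uv,z))
from rig import cams;print(cams.capture("wrist")["tool_from_camera"])
E
```

```text
tall scene [0.4488 0.2592 0.038 ]
tall top [0.4472 0.2594 0.038 ]
thin scene [0.5823 0.2733 0.021 ]
thin top [0.5812 0.2733 0.021 ]
knob scene [ 0.5557 -0.0874  0.149 ]
knob top [ 0.5482 -0.0903  0.149 ]
foot scene [ 0.5571 -0.085   0.083 ]
beaker top top [0.7571 0.172  0.09  ]
beaker base top [0.7607 0.1758 0.    ]
yellow top [0.5668 0.0757 0.    ]
pan top [ 0.6614 -0.0105  0.075 ]
pan top [ 0.6568 -0.1945  0.075 ]
pan top [0.4867 0.0047 0.075 ]
pan top [ 0.4727 -0.1821  0.075 ]
mat top [0.6196 0.319  0.004 ]
mat top [0.6258 0.1993 0.004 ]
mat top [0.3987 0.2969 0.004 ]
mat top [0.4048 0.1833 0.004 ]
[[-0.0007 -0.9589 -0.2836  0.0776]
 [ 1.     -0.0009  0.0006  0.0007]
 [-0.0008 -0.2836  0.9589 -0.1625]
 [ 0.      0.      0.      1.    ]]
```

```bash
python3 -m inch '[[1.5,3,1,0,8.7],[4,7,2,0,8.7],[6,11,2,0,8.7],[8,15,2,0,8.7],[10,19,2,0,8.7],[12,23,2,0,8.7],[14,27,2,0,8.7],[16,31,2,0,8.7],[17,35,2,0,8.7],[17,38,2,0,8.7]]'
python3 -m inch '[[0,4,0,0,8.7],[0,8,0,0,8.7],[0,12,0,0,8.7],[0,16,0,0,8.7],[0,20,0,0,8.7],[0,24,0,0,8.7],[0,28,0,0,8.7],[0,32,0,0,8.7],[0,36,0,0,8.7],[0,39,0,0,8.7]]'
```

```text
time_s: 0.98
position: [0.4467, -0.1904, 0.2426]
tcp_rot: [[0.897, 0.443, 0.002], [0.443, -0.897, -0.001], [0.001, 0.001, -1.0]]
force: [1.6, -0.3, 0.1]
opening: 0.999
grasp_force: 0.0
time_s: 1.82
position: [0.4444, 0.2012, 0.2425]
tcp_rot: [[0.896, 0.444, -0.0], [0.444, -0.896, 0.001], [0.0, -0.001, -1.0]]
force: [0.8, -0.4, 0.4]
opening: 0.998
grasp_force: 0.0
```

```bash
python3 -m inch '[[0,3,-2,0,8.7],[0.3,5.6,-6,0,8.7],[0.3,5.6,-9,0,8.7],[0.3,5.6,-9,0,8.7],[0.3,5.6,-9,0,8.7]]'
python3 - <<'E'
from h import *
s,c,M=wrist("w1");print(s["position"],M[:3,3])
E
```

```text
time_s: 2.23
position: [0.4463, 0.2539, 0.151]
tcp_rot: [[0.896, 0.444, -0.006], [0.444, -0.896, -0.002], [-0.006, -0.001, -1.0]]
force: [-0.2, 0.4, 0.2]
opening: 0.998
grasp_force: 0.0
[0.4463 0.2539 0.151 ] [0.5171 0.288  0.3131]
```

View pics/w1.png

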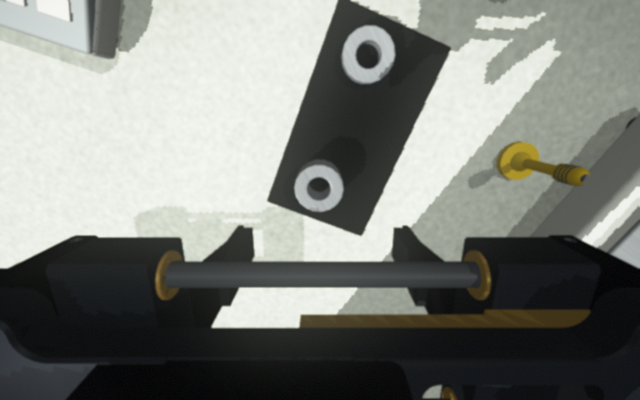

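The wrist view shows the weight with the long shadow, the tall one, at (318,187) between the fingers. The thin one is at (368,54).

```bash
cat >> h.py <<'E'
def ring(n,x,y,r=40,th=120):
    g=cv2.cvtColor(np.load(n+".npz")["image"],cv2.COLOR_BGR2GRAY)[y-r:y+r,x-r:x+r]
    m=(g>th).astype(np.uint8);_,lab,st,cen=cv2.connectedComponentsWithStats(m)
    cs,_=cv2.findContours(m,cv2.RETR_CCOMP,cv2.CHAIN_APPROX_NONE)
    return [((np.array(cv2.fitEllipse(k)[0])+[x-r,y-r]),cv2.fitEllipse(k)[1]) for k in cs if len(k)>25]
E
python3 - <<'E'
from h import *
K,p,R=load("w1")
for (x,y,z) in((318,187,.038),(368,54,.021)):
  for th in (110,140,170):
    for c,a in ring("w1",x,y,40,th): print(th,c,a,at_z(K,p,R,c,z))
E
```

```text
110 [293.2945 218.3985] (16.95343589782715, 68.03648376464844) [0.4067 0.2675 0.038 ]
110 [318.3004 187.8384] (46.40497970581055, 48.544273376464844) [0.4478 0.2587 0.038 ]
110 [318.372 188.178] (23.480287551879883, 23.766042709350586) [0.4475 0.2584 0.038 ]
110 [280.6608 152.9772] (6.037712097167969, 26.048364639282227) [0.4631 0.3068 0.038 ]
140 [293.1166 218.6396] (16.492694854736328, 66.61262512207031) [0.4063 0.2676 0.038 ]
140 [318.2844 187.8575] (45.21156311035156, 47.29917526245117) [0.4478 0.2587 0.038 ]
140 [318.2583 188.3498] (24.515506744384766, 25.145122528076172) [0.4473 0.2585 0.038 ]
140 [280.5672 152.6858] (5.861059188842773, 24.805147171020508) [0.4633 0.307  0.038 ]
170 [292.7512 218.8024] (16.031536102294922, 67.10482025146484) [0.406  0.2678 0.038 ]
170 [318.1306 187.6885] (43.00995635986328, 45.98793029785156) [0.4479 0.2589 0.038 ]
170 [318.0836 188.4041] (25.89071273803711, 27.116662979125977) [0.4472 0.2586 0.038 ]
170 [280.4486 152.276 ] (5.620213508605957, 22.509841918945312) [0.4636 0.3073 0.038 ]
110 [367.7037  53.7094] (51.121910095214844, 58.47038269042
[... 283 characters left out ...]
.021 ]
140 [367.6199  53.4647] (49.442413330078125, 57.15446472167969) [0.581  0.2727 0.021 ]
140 [367.8627  54.4477] (26.5428524017334, 29.702850341796875) [0.5804 0.2721 0.021 ]
140 [398.8668  18.0847] (10.0314302444458, 30.417470932006836) [0.6191 0.2614 0.021 ]
140 [329.5572  17.733 ] (3.6473097801208496, 15.212281227111816) [0.5915 0.3178 0.021 ]
170 [367.6517  53.2542] (48.036468505859375, 55.49185562133789) [0.5812 0.2728 0.021 ]
170 [368.0033  54.3466] (28.155029296875, 31.38587188720703) [0.5805 0.272  0.021 ]
170 [396.8474  18.5778] (10.737338066101074, 29.944747924804688) [0.6179 0.2628 0.021 ]
170 [329.4595  17.4644] (3.5038583278656006, 13.947747230529785) [0.5916 0.318  0.021 ]
```

```bash
python3 -m inch '[[0.1,0.2,-2,0,8.7],[0.1,0.3,-4,0,8.7],[0.1,0.3,-6,0,8.7],[0.1,0.3,-6,0,8.7],[0.1,0.3,-6,0,8.7],[0.1,0.3,-6,0,8.7]]'
```

```text
time_s: 2.78
position: [0.4509, 0.2572, 0.0947]
tcp_rot: [[0.897, 0.442, 0.004], [0.442, -0.897, 0.001], [0.004, 0.001, -1.0]]
force: [-0.5, 0.8, 0.1]
opening: 1.003
grasp_force: 0.0
```

```bash
python3 -m inch '[[-0.2,0.1,-1.5,0,8.7],[-0.3,0.15,-3,0,8.7],[-0.3,0.15,-4.5,0,8.7],[-0.3,0.15,-6,0,8.7],[-0.3,0.15,-6.5,0,8.7],[-0.3,0.15,-6.5,0,8.7],[-0.3,0.15,-6.5,0,8.7],[-0.3,0.15,-6.5,0,8.7]]'
```

```text
time_s: 3.45
position: [0.4472, 0.259, 0.0288]
tcp_rot: [[0.897, 0.443, 0.002], [0.443, -0.897, 0.001], [0.003, 0.0, -1.0]]
force: [-0.1, -0.3, 0.6]
opening: 1.003
grasp_force: 0.0
```

```bash
python3 -m inch '[[0.05,0,-0.6,0,8.7],[0.05,0,-1.1,0,8.7],[0.05,0,-1.1,0,8.7],[0.05,0,-1.1,0,6],[0.05,0,-1.1,0,5.4],[0.05,0,-1.1,0,4.8],[0.05,0,-1.1,0,4.4],[0.05,0,-1.1,0,4],[0.05,0,-1.1,0,4],[0.05,0,-1.1,0,4]]';python3 -m inch '[[0,0,0,0,4],[0,0,0,0,4],[0,0,0,0,4],[0,0,0,0,4]]'
```

```text
time_s: 4.28
position: [0.4467, 0.2588, 0.0166]
tcp_rot: [[0.897, 0.443, 0.0], [0.443, -0.897, 0.0], [0.0, -0.0, -1.0]]
force: [-0.3, -0.2, 0.1]
opening: 0.568
grasp_force: 30.1
time_s: 4.62
position: [0.4467, 0.2588, 0.0166]
tcp_rot: [[0.897, 0.443, 0.0], [0.443, -0.897, 0.0], [0.0, 0.0, -1.0]]
force: [-0.5, 0.9, 0.9]
opening: 0.569
grasp_force: 30.1
```

```bash
python3 -m inch '[[0,0,0,0,5.6],[0,0,0,0,5.6],[0,0,0,0,5.6],[0.1,0,0.25,0,5.6],[0.1,0,0.25,0,5.6],[0.1,0,0.25,0,5],[0.1,0,0.25,0,4],[0.1,0,0.25,0,4],[0.1,0,0.25,0,4],[0.1,0,0.25,0,4]]'; python3 -m inch '[[0,0,0,0,4],[0,0,0,0,4],[0,0,1,0,4],[0,0,3,0,4],[0,0,6,0,4],[0,0,9,0,4],[0,0,12,0,4],[0,0,15,0,4],[0,0,17,0,4],[0,0,17,0,4]]'
```

```text
time_s: 5.45
position: [0.4477, 0.2588, 0.0191]
tcp_rot: [[0.897, 0.443, 0.0], [0.443, -0.897, 0.0], [0.0, -0.0, -1.0]]
force: [-0.6, 0.5, 0.9]
opening: 0.568
grasp_force: 30.0
time_s: 6.28
position: [0.4499, 0.2595, 0.1933]
tcp_rot: [[0.896, 0.443, 0.008], [0.443, -0.897, 0.003], [0.009, 0.001, -1.0]]
force: [0.9, 0.2, -3.5]
opening: 0.569
grasp_force: 30.0
```

```bash
python3 -m inch '[[0,-2,1,0,4],[0,-5,2,0,4],[0,-9,2.5,0,4],[0,-13,2.5,0,4],[0,-17,2.5,0,4],[0.5,-21,2.5,0,4],[1,-25,2.5,0,4],[1,-29,2.5,0,4],[1,-33,2.5,0,4],[1,-36,2.5,0,4]]'; python3 -m inch '[[0.5,-2,0,0,4],[0.5,-3,0,0,4],[0.5,-3,0,0,4],[0.5,-3,0,0,4],[0.5,-3,0,0,4]]'
python3 - <<'E'
from h import *
s,c,M=wrist("w2");print(s["position"],s["force"])
E
```

```text
time_s: 7.12
position: [0.4563, -0.1039, 0.2125]
tcp_rot: [[0.897, 0.441, -0.003], [0.441, -0.897, 0.0], [-0.002, -0.002, -1.0]]
force: [0.7, -0.5, -3.1]
opening: 0.568
grasp_force: 30.0
time_s: 7.53
position: [0.4615, -0.1294, 0.2133]
tcp_rot: [[0.896, 0.444, -0.003], [0.444, -0.896, 0.002], [-0.001, -0.003, -1.0]]
force: [0.1, 0.1, -3.8]
opening: 0.57
grasp_force: 30.0
[ 0.4615 -0.1294  0.2133] [ 0.0863  0.0505 -3.8307]
```

View pics/w2.png

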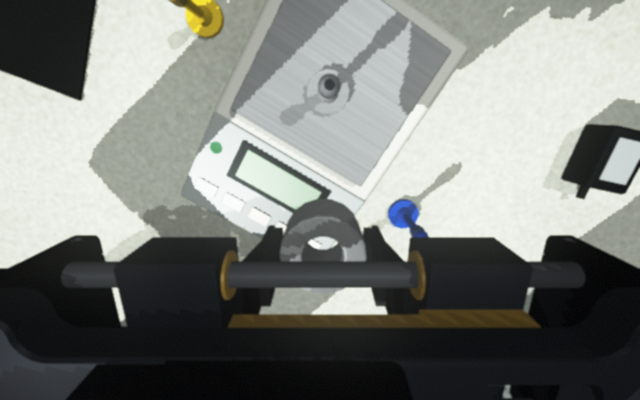

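The weight is held between the fingers at about (322,235), and the hanger is seen nearly end-on at (330,85). I'll zoom in on it.

Run:
```python
import cv2
i=cv2.imread("pics/w2.png")[50:125,280:380]
cv2.imwrite("pics/c2.png",cv2.resize(i,None,fx=8,fy=8,interpolation=cv2.INTER_CUBIC))
```

```text
(no output)
```

View pics/c2.png

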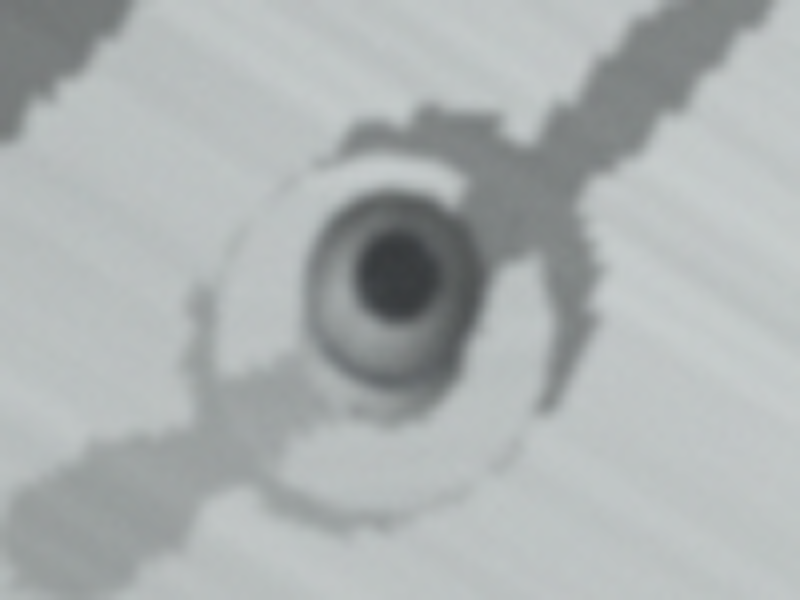

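Run:
```python
from h import *
K,p,R=load("w2")
for l,x,y,z in(("top",398,277,.163),("knob",397,287,.15),("foot",384,338,.083)):
    print(l,at_z(K,p,R,((x+.5)/8-.5+280,(y+.5)/8-.5+50),z))
# weight top face centre check: where TCP axis at weight top projects
s=np.array([.4615,-.1294,.2133+.019])
q=K@R.T@(s-p);print(q[:2]/q[2])
```

```text
top [ 0.5499 -0.0916  0.163 ]
knob [ 0.5502 -0.0916  0.15  ]
foot [ 0.5498 -0.0915  0.083 ]
[321.3242 255.3356]
```

```bash
python3 -m inch '[[2,1,0,0,4],[5,2,0,0,4],[8,3.3,0,0,4],[8.8,3.8,0,0,4],[8.8,3.8,0,0,4],[8.8,3.8,0,0,4],[8.8,3.8,0,0,4],[8.8,3.8,0,0,4]]'
```

```text
time_s: 8.25
position: [0.5491, -0.0929, 0.2138]
tcp_rot: [[0.897, 0.443, -0.002], [0.443, -0.897, 0.0], [-0.001, -0.001, -1.0]]
force: [0.3, 0.3, -3.5]
opening: 0.567
grasp_force: 30.0
```

```bash
python3 -m inch '[[0.1,0.13,0,0,4],[0.1,0.13,-0.8,0,4],[0.1,0.13,-1.6,0,4],[0.1,0.13,-2.4,0,4],[0.1,0.13,-2.8,0,4],[0.1,0.13,-2.8,0,4],[0.1,0.13,-2.8,0,4],[0.1,0.13,-2.8,0,4]]';python3 - <<'E'
from h import *
from rig import cams
a=cams.capture("scene");s,c,M=wrist("w3");print(s["position"])
z=lambda i,x,y,w,h,k:cv2.resize(i[y:y+h,x:x+w],None,fx=k,fy=k,interpolation=cv2.INTER_CUBIC)
cv2.imwrite("pics/c3.png",np.vstack([z(a["image"],280,120,160,60,5),z(c["image"],220,200,200,75,4)]))
E
```

```text
time_s: 8.92
position: [0.5519, -0.0921, 0.1861]
tcp_rot: [[0.897, 0.443, 0.0], [0.443, -0.897, -0.0], [0.0, 0.0, -1.0]]
force: [0.4, 0.0, -2.7]
opening: 0.569
grasp_force: 30.0
[ 0.552  -0.0921  0.1863]
```

View pics/c3.png

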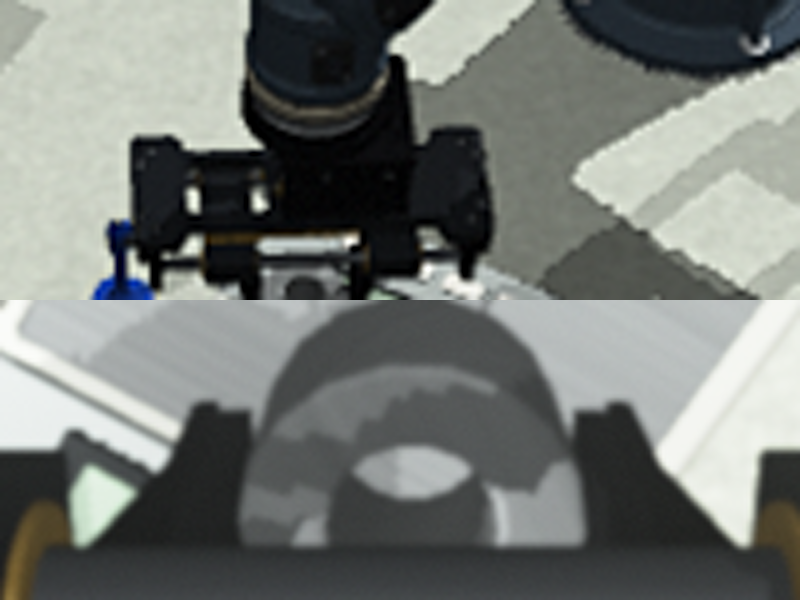

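The held weight sits level between the pads. Its top rim spans crop x 240–585, with its upper edge at crop y≈365, which is image (323,216). I'll check how well it is centred on the TCP axis.

Run:
```python
from h import *
K,p,R=load("w3")
t=np.linspace(0,2*np.pi,360)
for r in(.025,.012):
    P=np.array([.552,-.0921,.1863+.0189])+np.c_[r*np.cos(t),r*np.sin(t),0*t]
    q=(K@R.T@(P-p).T);q=(q[:2]/q[2]);
    print(r,"left/right",q[0].min(),q[0].max(),"top",q[1].min(),"| crop coords",(q[0].min()-220)*4,(q[0].max()-220)*4,(q[1].min()-200)*4+300)
P=np.array([.552,-.0921,.1863+.0189]);tx=np.array([.897,.443,0])
for d in(0,.001):
    v=P+tx*(.025+d);q=K@R.T@(v-p);print(q[:2]/q[2])
```

```text
0.025 left/right 277.00485717001754 365.771852251437 top 213.49900558002386 | crop coords 228.01942868007018 583.087409005748 353.99602232009545
0.012 left/right 300.108918691801 342.6841638023688 top 235.66678559417542 | crop coords 320.4356747672041 490.7366552094752 442.6671423767017
[321.3123 213.4802]
[321.3087 211.7297]
```

```bash
python3 -m inch '[[-0.14,0.08,-0.3,0,4],[-0.14,0.08,-1,0,4],[-0.14,0.08,-1.7,0,4],[-0.14,0.08,-2.4,0,4],[-0.14,0.08,-2.4,0,4],[-0.14,0.08,-2.4,0,4]]'
```

```text
time_s: 9.52
position: [0.5497, -0.091, 0.1611]
tcp_rot: [[0.897, 0.443, -0.002], [0.443, -0.897, 0.001], [-0.001, -0.001, -1.0]]
force: [1.0, -0.2, -3.1]
opening: 0.568
grasp_force: 30.0
```

```bash
python3 -m inch '[[0.06,-0.03,-0.6,0,4],[0.06,-0.03,-1.3,0,4],[0.06,-0.03,-2.0,0,4],[0.06,-0.03,-2.7,0,4],[0.06,-0.03,-3.4,0,4],[0.06,-0.03,-4.1,0,4],[0.06,-0.03,-4.6,0,4],[0.06,-0.03,-4.6,0,4],[0.06,-0.03,-4.6,0,4]]'
```

```text
time_s: 10.27
position: [0.5507, -0.0914, 0.1156]
tcp_rot: [[0.897, 0.443, -0.001], [0.443, -0.897, 0.0], [-0.001, -0.001, -1.0]]
force: [-0.1, -0.2, -3.3]
opening: 0.565
grasp_force: 30.0
```

```bash
python3 -m inch '[[0,0,-0.2,0,4],[0,0,-0.4,0,4],[0,0,-0.6,0,4],[0,0,-0.8,0,4],[0,0,-1.0,0,4],[0,0,-1.2,0,4],[0,0,-1.4,0,4],[0,0,-1.4,0,4],[0,0,-1.4,0,4]]'; python3 -m inch '[[0,0,-0.1,0,4],[0,0,-0.15,0,4],[0,0,-0.15,0,4]]'
```

```text
time_s: 11.02
position: [0.5507, -0.0914, 0.1019]
tcp_rot: [[0.897, 0.443, -0.0], [0.443, -0.897, 0.0], [-0.0, -0.0, -1.0]]
force: [-1.1, -0.4, -3.0]
opening: 0.569
grasp_force: 30.0
time_s: 11.27
position: [0.5508, -0.0915, 0.1005]
tcp_rot: [[0.897, 0.443, -0.0], [0.443, -0.897, 0.0], [-0.0, -0.0, -1.0]]
force: [-0.1, 0.6, -3.1]
opening: 0.568
grasp_force: 30.0
```

```bash
for i in 1; do python3 -m inch '[[0,0,-0.05,0,4],[0,0,-0.1,0,4],[0,0,-0.15,0,4],[0,0,-0.15,0,4]]'; python3 -m inch '[[0,0,-0.05,0,4],[0,0,-0.1,0,4],[0,0,-0.1,0,4]]'; done
```

```text
time_s: 11.6
position: [0.5508, -0.0914, 0.099]
tcp_rot: [[0.897, 0.443, -0.0], [0.443, -0.897, 0.0], [-0.0, -0.0, -1.0]]
force: [-0.2, -0.6, -3.2]
opening: 0.571
grasp_force: 30.0
time_s: 11.85
position: [0.5509, -0.0915, 0.0982]
tcp_rot: [[0.897, 0.443, 0.0], [0.443, -0.897, -0.0], [0.0, 0.0, -1.0]]
force: [-0.4, 0.4, -2.5]
opening: 0.566
grasp_force: 30.0
```

```bash
python3 -m inch '[[0,0,-0.04,0,4],[0,0,-0.05,0,4],[0,0,-0.05,0,4]]'; python3 -m inch '[[0,0,-0.04,0,4],[0,0,-0.05,0,4],[0,0,-0.05,0,4]]'
```

```text
time_s: 12.1
position: [0.5509, -0.0915, 0.0982]
tcp_rot: [[0.897, 0.443, 0.0], [0.443, -0.897, -0.0], [0.0, 0.0, -1.0]]
force: [-1.8, 0.4, 3.4]
opening: 0.567
grasp_force: 30.0
time_s: 12.35
position: [0.551, -0.0915, 0.0981]
tcp_rot: [[0.897, 0.443, 0.001], [0.443, -0.897, -0.0], [0.0, 0.0, -1.0]]
force: [-2.2, -0.2, 6.3]
opening: 0.567
grasp_force: 30.0
```

Contact came at TCP z = 0.0982, where 0.0981 was expected, so the weight is seated. I'll release it and rise.

```bash
python3 -m inch '[[0,0,0.05,0,4],[0,0,0.05,0,5.2],[0,0,0.05,0,5.6],[0,0,0.05,0,6],[0,0,0.05,0,6.5],[0,0,0.05,0,7],[0,0,0.05,0,7]]'; python3 -m inch '[[0,0,0.5,0,7],[0,0,1.2,0,7],[0,0,2,0,7],[0,0,2.9,0,7],[0,0,2.9,0,7],[0,0,2.9,0,7]]'
python3 - <<'E'
from h import *
s,c,M=wrist("w4");print(s["position"],s["force"])
z=lambda i,x,y,w,h,k:cv2.resize(i[y:y+h,x:x+w],None,fx=k,fy=k,interpolation=cv2.INTER_CUBIC)
cv2.imwrite("pics/c4.png",z(c["image"],220,130,200,150,4))
E
```

```text
time_s: 12.93
position: [0.5509, -0.0915, 0.0974]
tcp_rot: [[0.897, 0.443, -0.0], [0.443, -0.897, -0.0], [-0.0, -0.0, -1.0]]
force: [-0.1, 0.2, 0.2]
opening: 0.783
grasp_force: 0.0
time_s: 13.43
position: [0.5516, -0.0917, 0.1277]
tcp_rot: [[0.897, 0.443, 0.002], [0.443, -0.897, -0.001], [0.002, 0.002, -1.0]]
force: [-0.4, -0.8, 0.3]
opening: 0.801
grasp_force: 0.0
[ 0.5516 -0.0917  0.1277] [-0.3564 -0.7921  0.3274]
```

View pics/c4.png

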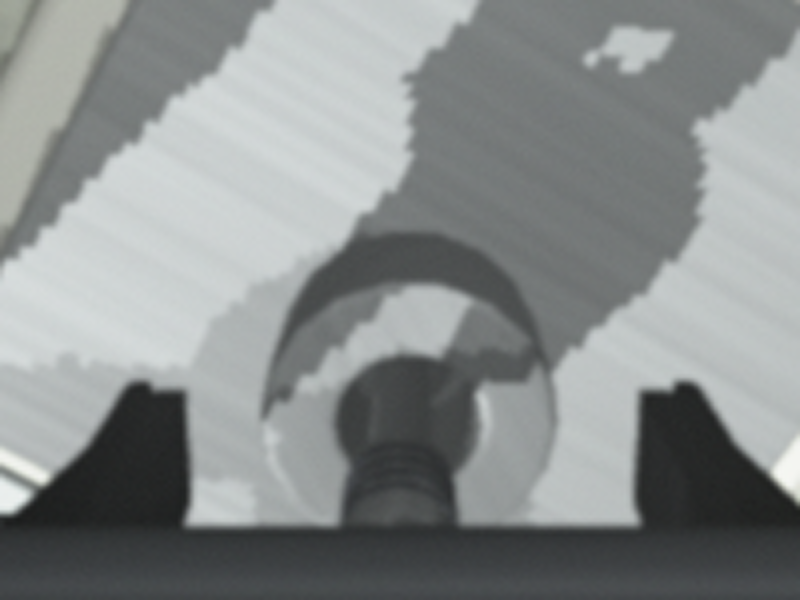

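The weight sits flat on the foot, with the stem upright in its bore. The knob is at crop x≈400 against the tool axis at 405, about 0.6 mm off. Next I close on the knob.

```bash
python3 -m inch '[[-0.08,0.05,0.1,0,7],[-0.08,0.05,0.1,0,5],[-0.08,0.05,0.1,0,3.5],[-0.08,0.05,0.1,0,2.5],[-0.08,0.05,0.1,0,2.1],[-0.08,0.05,0.1,0,1.8],[-0.08,0.05,0.1,0,1.6],[-0.08,0.05,0.1,0,1.4],[-0.08,0.05,0.1,0,1],[-0.08,0.05,0.1,0,0.6]]';python3 -m inch '[[0,0,0,0,0.6],[0,0,0,0,0.6],[0,0,0,0,0.6],[0,0,0,0,0.6],[0,0,0,0,0.6]]'
```

```text
time_s: 14.32
position: [0.5501, -0.091, 0.1275]
tcp_rot: [[0.897, 0.443, -0.0], [0.443, -0.897, -0.0], [-0.0, 0.0, -1.0]]
force: [0.4, 0.4, -0.2]
opening: 0.205
grasp_force: 0.0
time_s: 14.73
position: [0.5499, -0.0907, 0.1275]
tcp_rot: [[0.897, 0.443, -0.0], [0.443, -0.897, 0.0], [-0.0, -0.001, -1.0]]
force: [-1.0, 1.5, 0.5]
opening: 0.171
grasp_force: 30.0
```

```bash
python3 -m inch '[[0,0,0.1,0,0.6],[0,0,0.3,0,0.6],[0,0,0.6,0,0.6],[0,0,1,0,0.6],[0,0,1.5,0,0.6],[0,0,2,0,0.6],[0,0,2,0,0.6],[0,0,2,0,0.6]]'
```

```text
time_s: 15.4
position: [0.5505, -0.0911, 0.1482]
tcp_rot: [[0.897, 0.443, 0.001], [0.443, -0.897, -0.001], [0.001, 0.001, -1.0]]
force: [-0.7, -0.1, -5.0]
opening: 0.169
grasp_force: 30.0
```

```bash
python3 -m inch '[[0,0,0.5,0,0.6],[0,0,1.5,0,0.6],[0,0,2.5,0,0.6],[0,0,3.5,0,0.6],[0,0,4.5,0,0.6],[0,0,5.5,0,0.6],[0,0,6.5,0,0.6],[0,0,7.4,0,0.6],[0,0,7.9,0,0.6],[0,0,7.9,0,0.6]]';python3 -m inch '[[0,0,0,0,0.6],[0,0,0,0,0.6],[0,0,0,0,0.6],[0,0,0,0,0.6],[0,0,0,0,0.6],[0,0,0,0,0.6],[0,0,0,0,0.6],[0,0,0,0,0.6]]'
python3 - <<'E'
from h import *
from rig import cams
a=cams.capture("scene");s,c,M=wrist("w5");print(s["position"],s["force"])
z=lambda i,x,y,w,h,k:cv2.resize(i[y:y+h,x:x+w],None,fx=k,fy=k,interpolation=cv2.INTER_CUBIC)
cv2.imwrite("pics/c5.png",np.vstack([z(a["image"],280,120,160,60,5),z(c["image"],220,200,200,75,4)]))
E
```

```text
time_s: 16.23
position: [0.5509, -0.0913, 0.2282]
tcp_rot: [[0.897, 0.443, 0.003], [0.443, -0.897, -0.001], [0.002, 0.002, -1.0]]
force: [0.1, -0.7, -5.4]
opening: 0.172
grasp_force: 30.0
time_s: 16.9
position: [0.55, -0.0909, 0.2264]
tcp_rot: [[0.897, 0.443, -0.0], [0.443, -0.897, 0.0], [-0.0, -0.0, -1.0]]
force: [-0.4, -0.5, -5.1]
opening: 0.168
grasp_force: 30.0
[ 0.55   -0.091   0.2265] [-0.4777 -0.1976 -4.591 ]
```

View pics/c5.png

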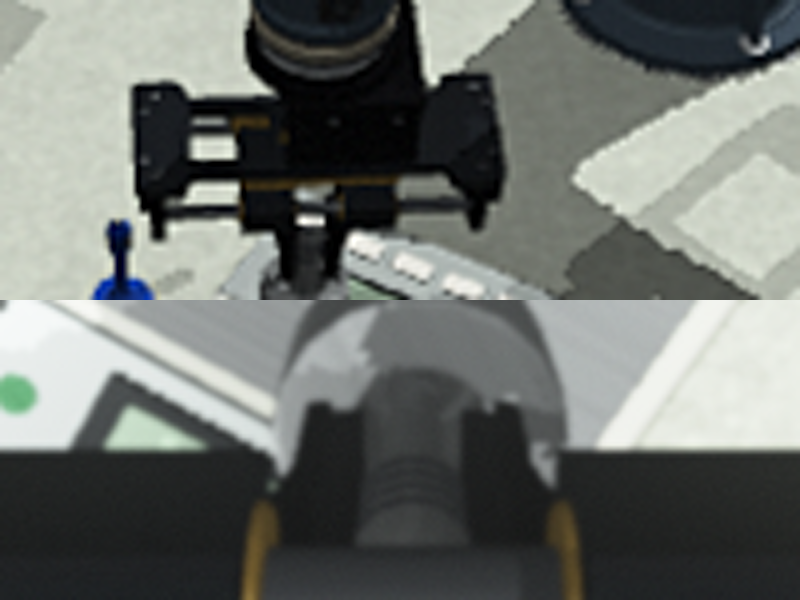

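The hanger hangs upright from the fingers with the tall weight on its foot. It is lifted 9.9 cm and steady, with about 5 N of load.

```bash
python3 -c "
from rig import bot;print(bot.hand_in())"
```

```text
the job is handed in; nothing more can be done
None
```

The tall ring weight is seated on the hanger's foot, and the arm is holding the hanger steady and upright by its knob about 9.9 cm above the pan. The job was handed in at about 17 s of robot time, and the hand-in gave no verdict.

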